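# Seat the sample-cell stoppers and latch the photometer's lid

## Task

Get the photometer ready to measure: press the white stoppers of the two round sample cells fully home, firmly down against their stop with more than 10 N for about half a second each but never over 40 N; then shut the compartment lid and press it down until the catch snaps and it is fully closed. Do not press on the square metal reference block, and leave the bottle, the beaker and the tip box where they stand.

Things in the scene. Friction and masses are not known exactly. Their poses are not given: they have to be found in the camera images.
- photometer: Bench photometer, grey housing 300 mm deep (x), 240 mm wide (y), fixed. Origin at the centre of its underside, z up, -x to its front with the sloping console, +x to its rear with the lid's hinge. Deck 95 mm high; the compartment opening runs from x = -15 to +95 mm, y = -90 to +90 mm. A dark catch housing, 14 x 44 mm, stands on the deck at x = -47 mm, y = 0, its top 112 mm high.
- cell_a: Round glass sample cell, 24 mm across, upright and fixed in the photometer's black carrier. Origin at the centre of its upper rim (neck 18 mm across), z up. The two cells and the reference block stand in one row across the compartment, about 55 mm apart, about 65 mm in front of the lid's hinge; which stands where varies, and rim heights differ by a few mm.
- cell_b: As cell_a: the other round glass sample cell.
- stopper_a: White push-in stopper of cell_a: round flat head 22 mm across, 10 mm high. Origin at the centre of the head's top, z up. Slides only up and down. Starts 3 to 6.5 mm proud; fully home the head rests on the cell's rim, its top 10 mm (at most 11) above the origin of cell_a. Tight: about 7 N moves it, it stays where left, then meets a firm stop. Over 40 N breaks the glass.
- stopper_b: As stopper_a, in cell_b: same head, fit, stop and force limit; how far it stands proud differs.
- reference: Plain square aluminium reference block, 24 x 24 x 35 mm, fixed in the same row as the cells, its top about 10 mm lower than the seated stoppers; no stopper. Origin at the centre of its underside. Not to be pressed (5 N at most).
- lid (a joint): Opening angle of the compartment lid in rad: 0 = shut, grows as it opens. Starts at 1.08 to 1.18, with its stop at 1.2, so it leans over the cells: a tool pointing straight down at the stoppers meets it; one tilted 30 to 45 degrees (gripper towards the photometer's front, fingertips pointing down and rearwards) passes under it. It stays where left (a few N at the free edge move it).
- lid_hinge (a point): Middle of the lid's hinge line, rear of the compartment, 107 mm above the bench; the axis is the photometer's y. Shutting: a sprung catch stops the lid at about 0.08 rad; about 10 N straight down near the free edge snaps it past, to below 0.02, and it holds.
- lid_edge (a point): Middle of the lid's free (front) edge, on its outer face, 140 mm from the hinge line and 8 mm outward of the hinge plane. The lid is a flat light grey plate 140 mm long, 212 mm wide, 8 mm thick, with a 12 mm skirt on its inner side; when open, its outer face looks up and to the rear.
- reagent: Bystander: brown glass bottle with black cap, 60 mm across, 130 mm high, beside the photometer. Origin at the centre of its underside.
- beaker: Bystander: clear glass beaker, 70 mm across, 85 mm high. Origin at the centre of its underside.
- tipbox: Bystander: blue box with pale cover, 120 x 80 x 63 mm. Origin at the centre of its underside.

How it is judged:
By the outcome, as a careful person would: the job done as asked, in the order asked, and still so for the second after the job is handed in, with the robot touching nothing.
It also fails if it takes over 58 s, if anything falls off the work surface, if the arm or the gripper's body presses on something with over 40 N, if the wrist force passes 120 N, or if a joint passes its speed limit or range.

## Robot

A 7-joint arm with a two-finger parallel gripper is mounted at the origin on the work surface. World frame = base frame: x ahead of the robot, y to its left, z up, the work surface at z = 0. Lengths are in m, angles in rad, forces in N, time in s.
With the tool pointing down it reaches from about 0.4 to 0.85 m from the base axis. Payload 10.4 kg.
Tool frame: the origin (TCP) lies at the very end of the fingers, on their centre line; the grasp point (between the pads) lies 19 mm behind it (hold_point_z is the distance from the TCP to the grasp point, in m); z points along the fingers, y is the line along which they close (so a half turn about z gives the same grasp; the last joint's range is limited). The gripper opens to 85 mm and grips with 20 to 120 N. Pads are 22 mm wide; open, the fingers measure 114 mm over their backs; the gripper's body (76 mm by 85 mm) begins 54 mm behind the grasp point. The pads swing forward as they close: fully open they stand 13 mm farther back than shut.
Start: joints at [-1.309, 0.332, -0.065, 1.46, 0.022, 1.35, -0.088], TCP at [0.176, 0.6, 0.231] pointing down, gripper open.
Joint ranges: [-2.6, 2.6], [-0.5, 2.12], [-1.47, 1.34], [0.16, 2.42], [-1.27, 4.41], [0.06, 2.06], [-2.6, 2.6]. Speed limits (rad/s): [2.22, 2.22, 2.79, 2.79, 3.14, 3.14, 3.14].

## Interface

Orientations are given as [roll, pitch, yaw] about the fixed x, y, z axes, in that order (R = Rz(yaw) Ry(pitch) Rx(roll)).
In Python, from rig import * gives the robot as it stands. The module is installed in compiled form; this text tells all that it offers.
- The arm moves only by the shell command python3 -m inch 'ROWS' [FORCE]. ROWS is JSON, a list of rows, each a list of 3 entries, a list of its own where there are three numbers: the shift along the world's x, y, z in cm, then the turn about the world's z in rad, then the opening in per cent of the stroke, from 0 (shut) to 100 (fully open). A call has 1 to 10 rows; each row shifts and turns the commanded pose from where the row before left it; what a row does not reach is not made up. A row lasts 1/10 s, in which the tool goes at most 50 mm and 8.59 degrees, less where a joint would pass 70% of its speed; a pose out of reach is approached as far as the arm can. A call with a gripper value outside its range is refused whole. The fingers move at their own pace and stop on an object; FORCE is the grip in N (left out, the last holds). Time passes only in rows, so rows that do not move let the fingers close. It gives the time, the measured TCP pose, the force, the opening and the grip force at its end, in the units of the state.
- sense(): the state, without advancing time (a new reading comes with each control period).
- get_image(name): name is "side" or "top" or "wrist"; returns a dict with "image" (400x640x3 uint8, red, green, blue), "fx", "fy", "cx", "cy" (pixels), "R" (3x3) and "t" (3): a world point X has camera coordinates R X + t; the wrist camera has in their place "hand_eye" (4x4, takes a point from camera to tool coordinates, whose origin is the TCP and whose axes are the flange's). Camera axes: x right, y down, z forward; pixel columns grow to the right and rows downward; lengths in m; the calibration is good to about 2 mm. A picture is of the moment at which its call begins: read the wrist's pose just before it. There is no depth.
- job_done(): hands the job in; it is judged then, once.
The state is a dict: "time_s": time; "qpos": joint angles; "dq": joint speeds; "joint_torque": joint torques, N m; "position": TCP position; "eef_rot": TCP orientation; "wrist_force": force on the tool from outside, world axes, zero at the start; "moment": the same for the moment, N m; "gripper_width": opening from 0.0 (shut) to 1.0 (fully open); "finger_force": force on a finger pad.
Only numpy, scipy, OpenCV 4.12 (cv2) and the standard library are available. Lean on these libraries where they do the work, as an engineer would, in place of code of your own. Each camera call takes 0.05 s, during which the arm holds its last target. There are 200 camera calls.

## Working session

There is one attempt and no reset: what is moved stays moved. The work goes in short steps, Python scripts to look and compute and a shell command to move; the robot and the scene stay as the last step left them, time stands still between calls to the robot, and variables do not carry over. Pictures are saved under pics/ and viewed, at most 10 in all, crops included, and the job is handed in when it is done.

```bash
mkdir -p pics; ls; python3 - <<'E'
from rig import *
import cv2,pickle
s=sense(); print({k:s[k] for k in("time_s","position","eef_rot","gripper_width","wrist_force")})
d={}
for n in("side","top","wrist"):
    d[n]=get_image(n); im=d[n]["image"]; cv2.imwrite(f"pics/{n}0.png",im[:,:,::-1])
    print(n,{k:v for k,v in d[n].items() if k!="image"})
d["state"]=s
pickle.dump(d,open("d0.pkl","wb"))
E
```

```text
pics
{'time_s': 0.0, 'position': array([0.17551067, 0.59945984, 0.23050444]), 'eef_rot': array([-3.14016148e+00,  8.12088308e-05,  2.85683612e+00]), 'gripper_width': 0.9993455938531278, 'wrist_force': array([-0.3698177 , -0.01590545, -0.17498265])}
side {'fx': 437.56427744193076, 'fy': 437.56427744193076, 'cx': 314.89870803938487, 'cy': 202.3121276001991, 'R': array([[-0.90202696, -0.4314895 , -0.01281312],
       [-0.31867696,  0.68562803, -0.65449156],
       [ 0.29119127, -0.58628579, -0.75596073]]), 't': array([0.56563599, 0.24982512, 0.77591123])}
top {'fx': 503.91131556040204, 'fy': 503.91131556040204, 'cx': 316.3186757997018, 'cy': 190.65818801774913, 'R': array([[ 0.0158096 , -0.99986556, -0.00435034],
       [-0.97568446, -0.0144757 , -0.21870137],
       [ 0.218609  ,  0.00770215, -0.97578214]]), 't': array([-0.0124769 ,  0.6281813 ,  0.95175777])}
wrist {'fx': 279.278736624806, 'fy': 279.278736624806, 'cx': 318.4658779813827, 'cy': 198.00605085735933, 'hand_eye': array([[-1.03128107e-03, -9.52553442e-01, -3.04369638e-01,
         7.89092703e-02],
       [ 9.99999468e-01, -9.74184818e-04, -3.39447209e-04,
        -5.12199631e-04],
       [ 2.68293274e-05, -3.04369826e-01,  9.52553940e-01,
        -1.42387283e-01],
       [ 0.00000000e+00,  0.00000000e+00,  0.00000000e+00,
         1.00000000e+00]])}
```

View pics/top0.png

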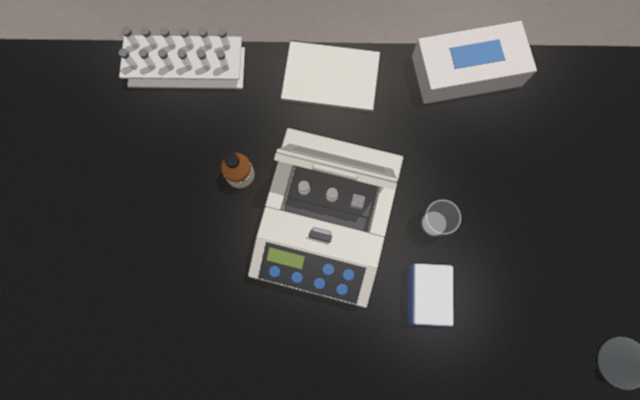

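View pics/side0.png

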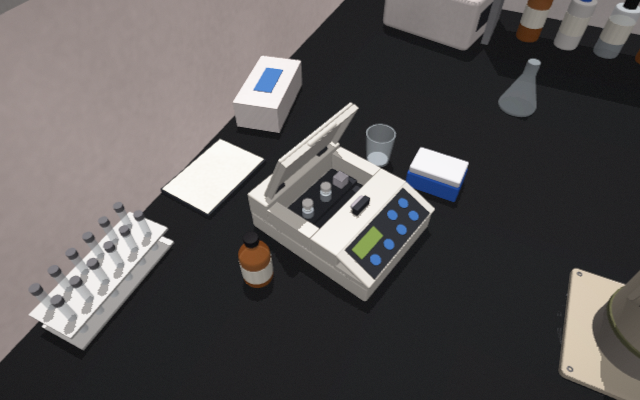

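```bash
python3 - <<'E'
import cv2,pickle,numpy as np
d=pickle.load(open("d0.pkl","rb"))
a=d["top"]["image"][125:275,260:410,::-1]; b=d["side"]["image"][95:245,240:390,::-1]
f=lambda i:cv2.resize(i,(600//150*100,400),interpolation=cv2.INTER_CUBIC)
c=np.hstack([cv2.resize(a,(400,400),interpolation=2),cv2.resize(b,(400,400),interpolation=2)])
# gridlines each 20 px
for k in range(0,150,20):
    p=int(k*400/150)
    for o in(0,400):
        cv2.putText(c,str(k+(260 if o==0 else 240)),(o+p,8),0,.3,(0,255,255),1); cv2.putText(c,str(k+(125 if o==0 else 95)),(o,p+8),0,.3,(0,255,0),1)
cv2.imwrite("pics/crop1.png",c)
E
```

```text
(no output)
```

View pics/crop1.png

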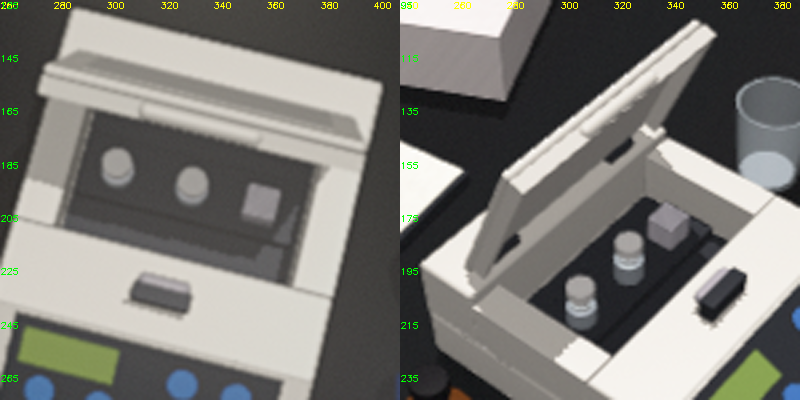

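```bash
cat > h.py <<'E'
import numpy as np,pickle
d=pickle.load(open("d0.pkl","rb"))
def ray(n,u,v):
    c=d[n];R=c["R"];o=-R.T@c["t"];r=R.T@np.array([(u-c["cx"])/c["fx"],(v-c["cy"])/c["fy"],1]);return o,r/np.linalg.norm(r)
def plane(n,u,v,z):
    o,r=ray(n,u,v);return o+r*(z-o[2])/r[2]
def tri(a,b):
    o1,r1=ray("top",*a);o2,r2=ray("side",*b)
    s=np.linalg.lstsq(np.c_[r1,-r2],o2-o1,rcond=None)[0]
    p,q=o1+s[0]*r1,o2+s[1]*r2;return (p+q)/2,np.linalg.norm(p-q)
T=lambda x,y:(260+x*.375,125+y*.375)
S=lambda x,y:(240+(x-400)*.375,95+y*.375)
E
python3 - <<'E'
from h import *
np.set_printoptions(precision=4,suppress=True)
print("s1",tri(T(117,162),S(580,284)))
print("s2",tri(T(192,181),S(629,241)))
print("ref",tri(T(263,198),S(668,213)))
print("catch",tri(T(166,279),S(720,281)),plane("top",*T(166,279),.112))
L=plane("top",*T(73,8),.095);R=plane("top",*T(382,83),.095);print("rear",L,R,np.linalg.norm(L-R),np.arctan2(*(L-R)[:2]))
# deck-front edge where console begins
L=plane("top",*T(0,220),.095)
a=plane("top",*T(15,311),.095);b=plane("top",*T(282,382),.095);print("console",a,b,np.arctan2(*(a-b)[:2]))
print("lid free edge corners",tri(T(45,65),S(505,175)),tri(T(367,150),S(714,33)))
print("side lid corners on top skirt",tri(T(41,92),S(505,175)))
E
```

```text
s1 (array([0.6314, 0.0216, 0.0993]), np.float64(0.0004708888555431804))
s2 (array([ 0.6173, -0.034 ,  0.099 ]), np.float64(0.0007807660586627726))
ref (array([ 0.6077, -0.0875,  0.0847]), np.float64(0.0018615065055553688))
catch (array([ 0.5392, -0.0163,  0.1098]), np.float64(0.007804744859383871)) [ 0.5428 -0.0157  0.112 ]
rear [0.7522 0.0578 0.095 ] [ 0.6961 -0.1761  0.095 ] 0.24057753533289453 0.23531498301143774
console [0.5202 0.0933 0.095 ] [ 0.4723 -0.0998  0.095 ] 0.24353934581788966
lid free edge corners (array([0.6615, 0.0645, 0.2371]), np.float64(0.0018755692450822979)) (array([ 0.6054, -0.144 ,  0.2261]), np.float64(0.012620897879410491))
side lid corners on top skirt (array([0.6502, 0.0684, 0.2414]), np.float64(0.014261595625048874))
```

The two white stoppers sit left and middle in the row, at about (304,185) and (332,193) in the top view. The reference block is on the right at about (359,199), and the lid leans over the row. The moves carry no tilt command, so I'll check in free space what the arm does when a pose is out of reach.

```bash
python3 -m inch '[[[0,0,5],0,0],[[0,0,5],0,0],[[0,0,5],0,0],[[0,0,5],0,0],[[0,0,5],0,0],[[0,0,5],0,0],[[0,0,5],0,0],[[0,0,5],0,0],[[0,0,5],0,0],[[0,0,5],0,0]]'; python3 -c "
from rig import *
s=sense();print(s['qpos'],s['position'],s['eef_rot'])"
```

```text
time_s: 1.15
position: [0.1681, 0.5688, 0.618]
eef_rot: [3.031, -0.002, 2.853]
wrist_force: [-0.8, 0.2, 0.4]
gripper_width: -0.002
finger_force: 0.0
[-1.56331444  0.34585337  0.38308413  0.64485836 -0.15559629  2.05795484
 -0.0067047 ] [0.16809899 0.56884951 0.61801048] [ 3.03091487e+00 -2.13468017e-03  2.85310925e+00]
```

```bash
for i in 1 2; do python3 -m inch '[[[0,0,5],0,0],[[0,0,5],0,0],[[0,0,5],0,0],[[0,0,5],0,0]]'; done;  python3 -m inch '[[[0,0,-5],0,0],[[0,0,-5],0,0],[[0,0,-5],0,0],[[0,0,0],0,0]]'; python3 -c "
from rig import *
from scipy.spatial.transform import Rotation as Ro
s=sense();print(s['qpos'],s['position'],s['eef_rot'],Ro.from_euler('xyz',s['eef_rot']).as_matrix()[:,2])"
```

```text
time_s: 1.55
position: [0.1585, 0.5372, 0.6975]
eef_rot: [2.878, -0.004, 2.854]
wrist_force: [0.1, 0.5, 0.7]
gripper_width: -0.001
finger_force: 0.0
time_s: 1.95
position: [0.1509, 0.5125, 0.7697]
eef_rot: [2.727, -0.005, 2.854]
wrist_force: [-0.5, -1.5, 0.3]
gripper_width: 0.001
finger_force: 0.0
time_s: 2.35
position: [0.151, 0.5114, 0.6429]
eef_rot: [2.75, -0.009, 2.847]
wrist_force: [-0.9, 0.4, -1.3]
gripper_width: -0.0
finger_force: 0.0
[-1.97285285 -0.08405566  0.51579766  1.09422102  0.10036805  1.73113716
 -0.14014779] [0.15098173 0.51140165 0.64293966] [ 2.74985764 -0.00925939  2.84734566] [ 0.10253717  0.36786538 -0.92420841]
```

```bash
python3 -m inch '[[[0,0,5],0,0],[[0,0,5],0,0],[[0,0,5],0,0],[[0,0,5],0,0],[[0,0,5],0,0],[[0,0,5],0,0],[[0,0,5],0,0],[[0,0,5],0,0]]';  python3 -m inch '[[[0,-4,3],-0.14,0],[[0,-4,3],-0.14,0],[[1,-4,0],-0.14,0],[[2,-4,0],-0.14,0],[[2,-4,0],-0.14,0],[[2,-4,0],-0.14,0]]'; python3 -c "
from rig import *
from scipy.spatial.transform import Rotation as Ro
s=sense();print(s['qpos'],s['position'],s['eef_rot'],Ro.from_euler('xyz',s['eef_rot']).as_matrix()[:,2])"
```

```text
time_s: 3.15
position: [0.1384, 0.5446, 0.8383]
eef_rot: [2.538, 0.016, 2.866]
wrist_force: [0.2, 3.2, -2.2]
gripper_width: 0.004
finger_force: 0.0
time_s: 3.75
position: [0.1783, 0.4095, 0.8937]
eef_rot: [2.415, 0.002, 2.319]
wrist_force: [-1.0, -0.6, 0.6]
gripper_width: 0.002
finger_force: 0.0
[-2.4009282   0.14391536  1.24096935  0.3660223   0.18788092  2.0576726
 -0.31486326] [0.17828904 0.40952177 0.89365934] [2.41490364e+00 1.89769236e-03 2.31928993e+00] [ 0.48778001  0.45110789 -0.74737697]
```

```bash
python3 -m inch '[[[0,0,-5],0,0],[[0,0,-5],0,0],[[2,-2,-4],-0.1,0],[[2,-3,-3],-0.14,0],[[2,-3,-3],-0.14,0],[[2,-4,-2],-0.14,0],[[2,-4,-2],-0.14,0],[[2,-4,-2],-0.14,0],[[2,-4,-2],-0.14,0],[[2,-4,-2],-0.05,0]]';  python3 -c "
from rig import *
from scipy.spatial.transform import Rotation as Ro
s=sense();z=Ro.from_euler('xyz',s['eef_rot']).as_matrix()[:,2];import math;print(s['qpos'],s['position'],s['eef_rot'],z,math.atan2(z[1],z[0]),math.acos(-z[2])*57.3)"
```

```text
time_s: 4.75
position: [0.3606, 0.139, 0.64]
eef_rot: [2.53, -0.025, 1.323]
wrist_force: [1.1, 0.5, 0.6]
gripper_width: 0.003
finger_force: 0.0
[-1.66070062 -0.49495678  0.28939979  1.45619983  0.85262605  2.01656594
 -1.21839262] [0.36055212 0.13902716 0.64000591] [ 2.53020723 -0.02507923  1.32256992] [ 0.56145403 -0.12111917 -0.81859606] -0.21246817615365027 35.05808190061832
```

```bash
cat > st.py <<'E'
from rig import *
import math
from scipy.spatial.transform import Rotation as Ro
def st():
    s=sense();z=Ro.from_euler('xyz',s['eef_rot']).as_matrix()[:,2];print(s['qpos'].round(2),s['position'].round(4),z.round(3),"az",round(math.atan2(z[1],z[0]),3),"tilt",round(math.acos(-z[2])*57.3,1),"F",s['wrist_force'].round(1),s['time_s'])
    return s
if __name__=="__main__": st()
E
python3 -m inch '[[[2,-1,-4],-0.03,0],[[2,-1,-4],0,0],[[2,-1,-4],0,0],[[2,-1,-4],0,0],[[2,-1,-4],0,0],[[2,-1,-4],0,0],[[2,-1,-4],0,0],[[2,-1,-4],0,0]]'; python3 st.py
```

```text
time_s: 5.55
position: [0.508, 0.0692, 0.3551]
eef_rot: [2.521, -0.026, 1.307]
wrist_force: [1.1, 0.2, -0.5]
gripper_width: -0.001
finger_force: 0.0
[-0.98 -0.43  0.35  2.04  0.66  1.14 -1.06] [0.508  0.0692 0.3551] [ 0.567 -0.131 -0.813] az -0.228 tilt 35.6 F [ 1.1  0.2 -0.5] 5.55
```

```bash
python3 -m inch '[[[1.7,-1,-4],0,0],[[1.7,-1,-4],0,0],[[1.7,-1.2,-4.5],0,0],[[0,0,0],0,0],[[0,0,0],0,0]]'; python3 - <<'E'
from st import *
import cv2,pickle
s=st(); w=get_image("wrist"); pickle.dump((s,w),open("w1.pkl","wb")); cv2.imwrite("pics/w1.png",w["image"][:,:,::-1])
E
```

```text
time_s: 6.05
position: [0.5589, 0.0375, 0.2296]
eef_rot: [2.52, -0.02, 1.308]
wrist_force: [-0.2, -0.0, 0.9]
gripper_width: 0.002
finger_force: 0.0
[-0.95 -0.26  0.54  2.18  0.71  0.79 -1.08] [0.5589 0.0375 0.2296] [ 0.567 -0.135 -0.813] az -0.235 tilt 35.6 F [-0.2 -0.   0.9] 6.05
```

View pics/w1.png

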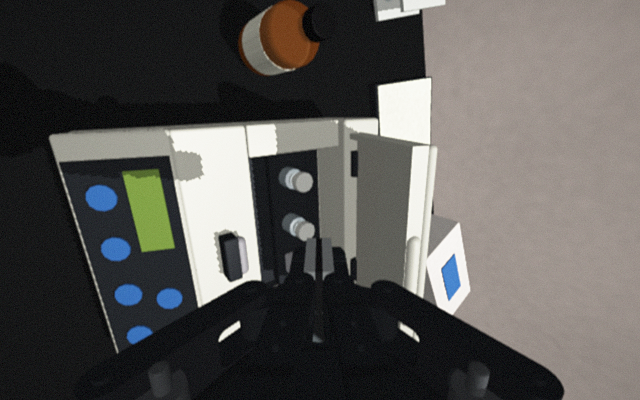

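```bash
python3 - <<'E'
import numpy as np,pickle
from scipy.spatial.transform import Rotation as Ro
s,w=pickle.load(open("w1.pkl","rb"));np.set_printoptions(precision=4,suppress=True)
R=Ro.from_euler('xyz',s['eef_rot']).as_matrix();p=s['position'];H=w["hand_eye"]
c=p+R@H[:3,3]
for u,v in((302,181),(304,230)):
    r=R@H[:3,:3]@[(u-w["cx"])/w["fx"],(v-w["cy"])/w["fy"],1]
    for z in(.097,.099,.101): print(c+r*(z-c[2])/r[2])
Hi=np.linalg.inv(H)
for y in(-.0145,-.008,0,.008,.0145):
  for z in(0,-.02):
    q=Hi@[0.011,y,z,1];print(y,z,w["fx"]*q[0]/q[2]+w["cx"],w["fy"]*q[1]/q[2]+w["cy"])
E
```

```text
[0.6299 0.0242 0.097 ]
[0.6288 0.0251 0.099 ]
[0.6278 0.0259 0.101 ]
[ 0.6156 -0.0314  0.097 ]
[ 0.6147 -0.0301  0.099 ]
[ 0.6137 -0.0288  0.101 ]
-0.0145 0 294.3273522592208 233.0991613860532
-0.0145 -0.02 290.9853007471271 250.35651069803598
-0.008 0 305.92934125773394 233.0899938452756
-0.008 -0.02 304.1954628079315 250.346202719259
0 0 320.2089235843779 233.0787105512401
0 -0.02 320.4543976809889 250.33351576244226
0.008 0 334.4887390215328 233.06742707300774
0.008 -0.02 336.7136347690015 250.32082856980514
0.0145 0 346.091260713987 233.0582591113115
0.0145 -0.02 349.92448743819966 250.31052005214175
```

```bash
python3 -m inch '[[[2.6,-0.5,-3.5],0,0],[[2.6,-0.5,-3.5],0,0],[[2.5,-0.5,-3.5],0,0],[[0,0,0],0,0],[[0,0,0],0,0]]'; python3 - <<'E'
from st import *
import cv2
s=st()
for n,sl in(("side",(slice(95,245),slice(220,420))),("top",(slice(105,255),slice(230,430)))):
    i=get_image(n)["image"][sl][:,:,::-1]; globals()[n]=cv2.resize(i,(800,600) if 0 else (400,300),interpolation=2)
cv2.imwrite("pics/c2.png",cv2.hconcat([side,top]))
E
```

```text
time_s: 6.6
position: [0.6343, 0.0238, 0.122]
eef_rot: [2.522, -0.017, 1.313]
wrist_force: [-0.5, -0.6, -0.5]
gripper_width: -0.006
finger_force: 0.0
[-0.92  0.14  0.71  2.14  0.5   0.38 -0.93] [0.6343 0.0238 0.122 ] [ 0.565 -0.134 -0.814] az -0.233 tilt 35.5 F [-0.5 -0.6 -0.5] 6.6
```

View pics/c2.png

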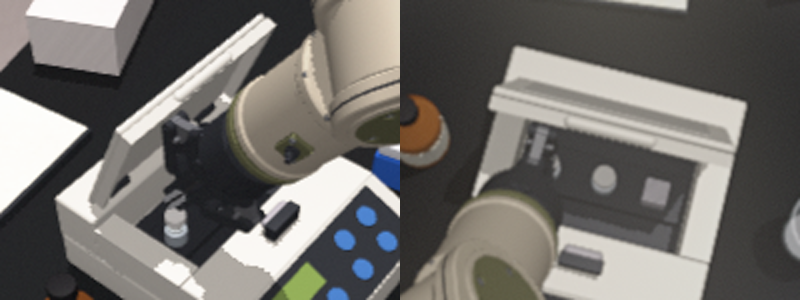

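```bash
g(){ grep -E 'time|pos|wrist' | tr '\n' ' '; echo; }
python3 -m inch '[[[0.2,-0.2,-0.4],0,0],[[0,0,-0.4],0,0],[[0,0,-0.4],0,0],[[0,0,0],0,0]]'|g
python3 -m inch '[[[0,0,-0.2],0,0],[[0,0,0],0,0]]'|g
python3 -m inch '[[[0,0,-0.2],0,0],[[0,0,0],0,0]]'|g
python3 -m inch '[[[0,0,-0.2],0,0],[[0,0,0],0,0]]'|g
```

```text
time_s: 7.1 position: [0.634, 0.0212, 0.1079] wrist_force: [0.1, 0.3, -0.2] 
time_s: 7.3 position: [0.6342, 0.0211, 0.1059] wrist_force: [0.0, 0.1, 1.0] 
time_s: 7.5 position: [0.6342, 0.021, 0.1039] wrist_force: [0.9, 0.1, -0.3] 
time_s: 7.7 position: [0.6345, 0.021, 0.1023] wrist_force: [-2.8, 0.8, 4.4]
```

Contact at TCP z ≈ 0.103, as predicted. I'll keep pressing in small steps.

```bash
g(){ grep -E 'time|pos|wrist' | tr '\n' ' '; echo; }
python3 -m inch '[[[0,0,-0.1],0,0],[[0,0,0],0,0]]'|g
python3 -m inch '[[[0,0,-0.1],0,0],[[0,0,0],0,0]]'|g
python3 -m inch '[[[0,0,-0.1],0,0],[[0,0,0],0,0]]'|g
```

```text
time_s: 7.9 position: [0.6346, 0.0211, 0.1014] wrist_force: [-3.2, -0.4, 5.3] 
time_s: 8.1 position: [0.6346, 0.0211, 0.1004] wrist_force: [-4.3, 0.6, 6.2] 
time_s: 8.3 position: [0.6346, 0.0211, 0.0994] wrist_force: [-4.1, 0.5, 6.2]
```

```bash
g(){ grep -E 'time|pos|wrist' | tr '\n' ' '; echo; }
python3 -m inch '[[[0,0,-0.1],0,0],[[0,0,0],0,0]]'|g
python3 -m inch '[[[0,0,-0.1],0,0],[[0,0,0],0,0]]'|g
python3 -m inch '[[[0,0,-0.1],0,0],[[0,0,0],0,0]]'|g
```

```text
time_s: 8.5 position: [0.6346, 0.0211, 0.0984] wrist_force: [-4.9, 0.2, 5.9] 
time_s: 8.7 position: [0.6346, 0.0211, 0.0974] wrist_force: [-3.8, 0.1, 5.8] 
time_s: 8.9 position: [0.6348, 0.0211, 0.0969] wrist_force: [-12.2, 1.0, 15.4]
```

```bash
g(){ grep -E 'time|pos|wrist' | tr '\n' ' '; echo; }
python3 -m inch '[[[0,0,-0.02],0,0],[[0,0,0],0,0],[[0,0,0],0,0],[[0,0,0],0,0]]'|g
python3 -m inch '[[[0,0,0],0,0],[[0,0,0],0,0],[[0,0,0],0,0],[[0,0,0],0,0],[[0,0,0],0,0]]'|g
```

```text
time_s: 9.3 position: [0.6348, 0.0211, 0.0968] wrist_force: [-14.0, 0.4, 17.6] 
time_s: 9.8 position: [0.6348, 0.0211, 0.0968] wrist_force: [-13.4, -0.1, 17.9]
```

```bash
g(){ grep -E 'time|pos|wrist' | tr '\n' ' '; echo; }
python3 -m inch '[[[0,0,0.8],0,0],[[0,0,1],0,0],[[-0.7,-2.75,0],0,0],[[-0.7,-2.75,0],0,0],[[0,0,0],0,0],[[0,0,0],0,0]]'|g
python3 - <<'E'
from st import *
import cv2
s=st()
for n,sl in(("side",(slice(95,245),slice(220,420))),("top",(slice(105,255),slice(230,430)))):
    i=get_image(n)["image"][sl][:,:,::-1]; globals()[n]=cv2.resize(i,(400,300),interpolation=2)
cv2.imwrite("pics/c3.png",cv2.hconcat([side,top]))
E
```

```text
time_s: 10.4 position: [0.6205, -0.0344, 0.1145] wrist_force: [0.1, 0.8, 0.5] 
[-0.81  0.1   0.71  2.19  0.44  0.32 -0.77] [ 0.6205 -0.0344  0.1145] [ 0.564 -0.133 -0.815] az -0.232 tilt 35.5 F [0.1 0.8 0.5] 10.4
```

View pics/c3.png

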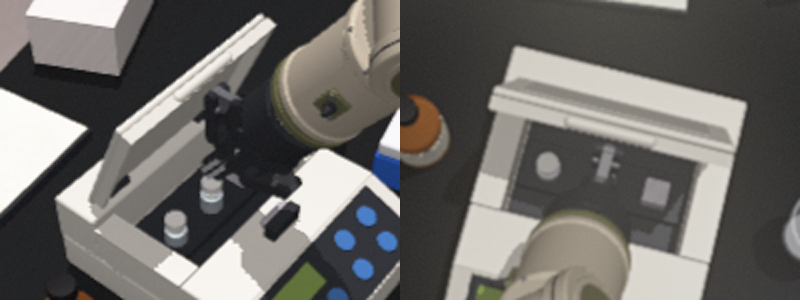

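The tip is above the middle stopper, and the lid hasn't been disturbed. I'll descend the same way.

```bash
g(){ grep -E 'time|pos|wrist' | tr '\n' ' '; echo; }
python3 -m inch '[[[0,0,-0.4],0,0],[[0,0,-0.4],0,0],[[0,0,0],0,0]]'|g
for i in 1 2 3; do python3 -m inch '[[[0,0,-0.15],0,0],[[0,0,0],0,0]]'|g; done
```

```text
time_s: 10.8 position: [0.62, -0.0335, 0.105] wrist_force: [-0.5, 0.4, 0.3] 
time_s: 11.0 position: [0.6204, -0.0338, 0.1043] wrist_force: [-0.2, -1.3, 0.2] 
time_s: 11.2 position: [0.6206, -0.0339, 0.1032] wrist_force: [-3.3, 0.6, 4.2] 
time_s: 11.4 position: [0.6206, -0.0339, 0.1017] wrist_force: [-3.6, 1.0, 5.5]
```

```bash
g(){ grep -E 'time|pos|wrist' | tr '\n' ' '; echo; }
for i in 1 2; do python3 -m inch '[[[0,0,-0.1],0,0],[[0,0,0],0,0]]'|g; done
```

```text
time_s: 11.6 position: [0.6206, -0.0339, 0.1008] wrist_force: [-4.4, 0.5, 6.0] 
time_s: 11.8 position: [0.6207, -0.0339, 0.1] wrist_force: [-7.5, 1.1, 10.2]
```

```bash
g(){ grep -E 'time|pos|wrist' | tr '\n' ' '; echo; }
python3 -m inch '[[[0,0,-0.05],0,0],[[0,0,0],0,0],[[0,0,0],0,0]]'|g
python3 -m inch '[[[0,0,0],0,0],[[0,0,0],0,0],[[0,0,0],0,0],[[0,0,0],0,0]]'|g
```

```text
time_s: 12.1 position: [0.6208, -0.0339, 0.0998] wrist_force: [-10.9, -0.1, 15.3] 
time_s: 12.5 position: [0.6208, -0.0339, 0.0998] wrist_force: [-10.8, 1.4, 15.2]
```

```bash
g(){ grep -E 'time|pos|wrist' | tr '\n' ' '; echo; }
python3 -m inch '[[[0,0,-0.02],0,0],[[0,0,0],0,0],[[0,0,0],0,0]]'|g
python3 -m inch '[[[0,0,0],0,0],[[0,0,0],0,0],[[0,0,0],0,0],[[0,0,1],0,0],[[0,0,1],0,0]]'|g
python3 -m inch '[[[-2.4,0.6,3],0,0],[[-2.4,0.6,3.3],0,0],[[-2.4,0.6,3.3],0,0],[[-2.4,0.6,3.3],0,0],[[0,0,4],0,0],[[0,0,4],0,0],[[0,0,0],0,0]]'|g; python3 st.py
```

```text
time_s: 12.8 position: [0.6208, -0.0339, 0.0997] wrist_force: [-13.8, 1.5, 18.0] 
time_s: 13.3 position: [0.6202, -0.0341, 0.1191] wrist_force: [0.5, 0.7, 0.2] 
time_s: 14.0 position: [0.526, -0.0097, 0.3344] wrist_force: [-0.1, -0.2, -1.5] 
[-0.88 -0.47  0.46  2.08  0.66  1.03 -0.89] [ 0.526  -0.0097  0.3344] [ 0.571 -0.129 -0.811] az -0.223 tilt 35.8 F [-0.1 -0.2 -1.5] 14.0
```

```bash
g(){ grep -E 'time|pos|wrist' | tr '\n' ' '; echo; }
python3 -m inch '[[[4.8,-1.2,0],0,0],[[4.8,-1.2,0],0,0],[[4.9,-1.2,0],0,0],[[0,0,-3],0,0],[[0,0,-3],0,0],[[0,0,-1],0,0],[[0,0,0],0,0]]'|g
python3 - <<'E'
from st import *
import cv2
s=st()
for n,sl in(("side",(slice(75,225),slice(220,420))),("top",(slice(105,255),slice(230,430)))):
    i=get_image(n)["image"][sl][:,:,::-1]; globals()[n]=cv2.resize(i,(400,300),interpolation=2)
cv2.imwrite("pics/c4.png",cv2.hconcat([side,top]))
E
```

```text
time_s: 14.7 position: [0.6681, -0.0459, 0.2566] wrist_force: [0.1, -0.5, -0.2] 
[-1.   -0.01  0.91  1.93  0.32  0.65 -0.54] [ 0.6681 -0.0459  0.2566] [ 0.562 -0.134 -0.816] az -0.234 tilt 35.3 F [ 0.1 -0.5 -0.2] 14.7
```

View pics/c4.png

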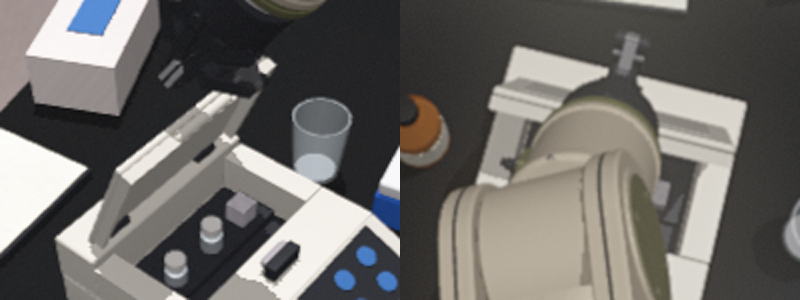

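```bash
g(){ grep -E 'time|pos|wrist' | tr '\n' ' '; echo; }
python3 -m inch '[[[0,0,-1.4],0,0],[[0,0,-1.4],0,0],[[0,0,0],0,0]]'|g
python3 -m inch '[[[-1.5,0.37,-0.2],0,0],[[0,0,0],0,0]]'|g
python3 -m inch '[[[-1.5,0.37,-0.4],0,0],[[0,0,0],0,0]]'|g
python3 -m inch '[[[-1.5,0.37,-0.4],0,0],[[0,0,0],0,0]]'|g
python3 -m inch '[[[-0.75,0.18,-0.55],0,0],[[-0.75,0.18,-0.55],0,0],[[0,0,0],0,0]]'|g
```

```text
time_s: 15.1 position: [0.6687, -0.0456, 0.2298] wrist_force: [0.1, -0.1, -0.2] 
time_s: 15.3 position: [0.6539, -0.0419, 0.2293] wrist_force: [0.0, 0.7, -0.4] 
time_s: 15.5 position: [0.6388, -0.038, 0.2246] wrist_force: [0.2, 0.1, 0.2] 
time_s: 15.7 position: [0.6238, -0.0344, 0.2201] wrist_force: [-0.1, -0.7, 0.0] 
time_s: 16.0 position: [0.6091, -0.0311, 0.2087] wrist_force: [0.1, 0.2, -0.1]
```

```bash
python3 - <<'E'
from st import *
import cv2
s=st()
for n,sl in(("side",(slice(75,225),slice(220,420))),("top",(slice(105,255),slice(230,430)))):
    i=get_image(n)["image"][sl][:,:,::-1]; globals()[n]=cv2.resize(i,(400,300),interpolation=2)
cv2.imwrite("pics/c5.png",cv2.hconcat([side,top]))
E
```

```text
[-1.   -0.15  0.82  2.12  0.6   0.62 -0.83] [ 0.6091 -0.0311  0.2087] [ 0.564 -0.133 -0.815] az -0.231 tilt 35.4 F [ 0.1  0.2 -0.1] 16.0
```

View pics/c5.png

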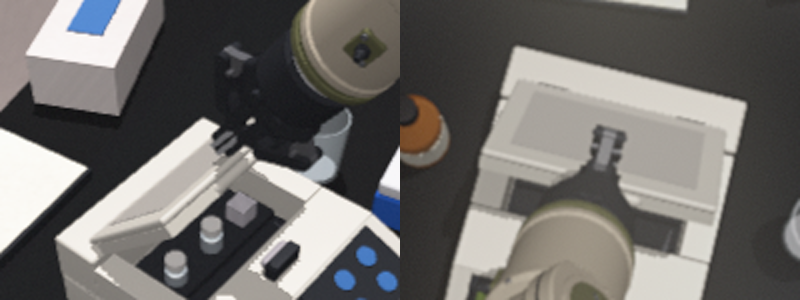

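The lid is following and is now about half shut, with the tip over its outer face. I'll continue along the arc.

```bash
g(){ grep -E 'time|pos|wrist' | tr '\n' ' '; echo; }
python3 -m inch '[[[-0.7,0.16,-0.7],0,0],[[-0.7,0.16,-0.7],0,0],[[0,0,0],0,0]]'|g
python3 -m inch '[[[-0.55,0.14,-0.75],0,0],[[-0.55,0.13,-0.75],0,0],[[0,0,0],0,0]]'|g
python3 -m inch '[[[-0.42,0.1,-0.8],0,0],[[-0.42,0.1,-0.85],0,0],[[0,0,0],0,0]]'|g
python3 -m inch '[[[-0.3,0.08,-0.9],0,0],[[-0.3,0.07,-0.9],0,0],[[0,0,0],0,0]]'|g
python3 -m inch '[[[-0.2,0.05,-0.6],0,0],[[0,0,0],0,0]]'|g
```

```text
time_s: 16.4 position: [0.5935, -0.0278, 0.1931] wrist_force: [-0.3, -0.0, -0.1] 
time_s: 16.7 position: [0.5826, -0.0251, 0.1781] wrist_force: [0.7, 0.6, -0.2] 
time_s: 17.0 position: [0.5743, -0.0232, 0.1616] wrist_force: [-0.3, -0.5, -0.8] 
time_s: 17.3 position: [0.5683, -0.0219, 0.1435] wrist_force: [1.2, -0.5, -0.5] 
time_s: 17.5 position: [0.5671, -0.0213, 0.1385] wrist_force: [-0.4, -0.4, 0.5]
```

```bash
g(){ grep -E 'time|pos|wrist' | tr '\n' ' '; echo; }
for i in 1 2 3 4 5; do python3 -m inch '[[[0,0,-0.2],0,0],[[0,0,0],0,0]]'|g; done
```

```text
time_s: 17.7 position: [0.5675, -0.0212, 0.1372] wrist_force: [-1.1, 0.5, -0.1] 
time_s: 17.9 position: [0.5676, -0.0211, 0.1352] wrist_force: [0.1, -0.2, 0.6] 
time_s: 18.1 position: [0.5675, -0.0212, 0.1331] wrist_force: [0.1, 0.6, 0.1] 
time_s: 18.3 position: [0.5674, -0.0212, 0.131] wrist_force: [0.5, 0.3, 0.6] 
time_s: 18.5 position: [0.5676, -0.0212, 0.1292] wrist_force: [-0.9, 0.8, 1.7]
```

```bash
g(){ grep -E 'time|pos|wrist' | tr '\n' ' '; echo; }
for i in 1 2 3 4; do python3 -m inch '[[[0,0,-0.1],0,0],[[0,0,0],0,0]]'|g; done
```

```text
time_s: 18.7 position: [0.5678, -0.0212, 0.1286] wrist_force: [-6.0, 0.7, 9.6] 
time_s: 18.9 position: [0.5679, -0.0211, 0.1278] wrist_force: [-6.7, 0.6, 10.7] 
time_s: 19.1 position: [0.5679, -0.0211, 0.1268] wrist_force: [-6.0, -0.0, 9.9] 
time_s: 19.3 position: [0.5679, -0.021, 0.1257] wrist_force: [-4.2, 0.7, 7.9]
```

```bash
g(){ grep -E 'time|pos|wrist' | tr '\n' ' '; echo; }
for i in 1 2 3 4; do python3 -m inch '[[[0,0,-0.12],0,0],[[0,0,0],0,0]]'|g; done
```

```text
time_s: 19.5 position: [0.5678, -0.021, 0.1244] wrist_force: [-3.0, 0.2, 6.0] 
time_s: 19.7 position: [0.5677, -0.021, 0.1229] wrist_force: [-1.4, 1.5, 3.6] 
time_s: 19.9 position: [0.5674, -0.0211, 0.1214] wrist_force: [-0.0, 1.0, 0.8] 
time_s: 20.1 position: [0.5671, -0.0215, 0.1199] wrist_force: [0.3, -0.3, 0.5]
```

Past the snap. I'll press on to the firm stop.

```bash
g(){ grep -E 'time|pos|wrist' | tr '\n' ' '; echo; }
for i in 1 2 3; do python3 -m inch '[[[0,0,-0.1],0,0],[[0,0,0],0,0]]'|g; done
```

```text
time_s: 20.3 position: [0.5673, -0.0214, 0.1191] wrist_force: [-0.8, 1.1, 0.8] 
time_s: 20.5 position: [0.5676, -0.0214, 0.1185] wrist_force: [-3.4, -0.3, 5.4] 
time_s: 20.7 position: [0.5678, -0.0213, 0.118] wrist_force: [-14.5, -0.1, 17.7]
```

```bash
g(){ grep -E 'time|pos|wrist' | tr '\n' ' '; echo; }
python3 -m inch '[[[0,0,0],0,0],[[0,0,0.5],0,0],[[0,0,2],0,0],[[-1,0,4],0,0],[[-2,0,4],0,0],[[-2,0,4],0,0],[[-3,0,3],0,0],[[-3,0,3],0,0],[[0,0,0],0,0]]'|g
python3 - <<'E'
from st import *
import cv2
s=st()
for n,sl in(("side",(slice(85,275),slice(180,433))),("top",(slice(105,295),slice(210,463)))):
    i=get_image(n)["image"][sl][:,:,::-1]; globals()[n]=cv2.resize(i,(400,300),interpolation=2)
cv2.imwrite("pics/c6.png",cv2.hconcat([side,top]))
E
```

```text
time_s: 21.6 position: [0.4893, -0.0271, 0.2955] wrist_force: [-0.3, -0.2, -0.2] 
[-0.6  -0.5   0.28  2.21  0.56  0.93 -0.83] [ 0.4893 -0.0271  0.2955] [ 0.568 -0.133 -0.812] az -0.229 tilt 35.7 F [-0.3 -0.2 -0.2] 21.6
```

View pics/c6.png

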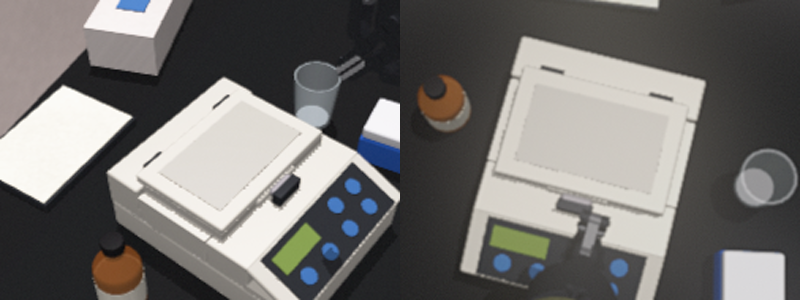

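The lid is flat and shut up against the catch, the bottle, beaker and tip box haven't moved, and the arm is clear. I'm handing the job in.

```bash
python3 -c "
from rig import *
print(job_done())"
```

```text
the job is handed in; nothing more can be done
None
```

I pressed both stoppers home against their stops at about 18 N (23 N total contact force) for more than half a second each. I then shut the lid, snapped it past the catch and pressed it to its firm stop. The reference block and the bystanders weren't touched, and I handed the job in at about 22 s.

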